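# Close the picture frame and hold it in the squaring corner

## Robot

A 7-joint arm with a two-finger parallel gripper is mounted at the origin on the work surface. World frame = base frame: x ahead of the robot, y to its left, z up, the work surface at z = 0. Lengths are in m, angles in rad, forces in N, time in s.
With the tool pointing down it reaches from about 0.425 to 0.95 m from the base axis. Payload 4.7 kg.
Tool frame: the origin (TCP) lies midway between the tips of the shut fingers; the grasp point (between the pads) lies 19 mm behind it; z points along the fingers, y is the line along which they close (so a half turn about z gives the same grasp; the last joint's range is limited). The gripper opens to 85 mm and grips with 20 to 120 N. Pads are 22 mm wide; open, the fingers measure 114 mm over their backs; the gripper's body (76 mm by 85 mm) begins 54 mm behind the grasp point. The pads swing forward as they close: fully open they stand 13 mm farther back than shut.
Start: joints at [1.244, 0.469, -0.049, 1.532, 0.024, 1.141, -0.082], TCP at [0.198, -0.645, 0.231] pointing down, gripper open.
Joint ranges: [-2.59, 2.59], [-0.33, 1.99], [-1.39, 1.29], [0.1, 2.45], [-1.04, 4.18], [0.21, 1.99], [-2.66, 2.66]. Speed limits (rad/s): [2.57, 2.57, 3.14, 3.14, 3.14, 3.14, 3.14].

## Interface

Orientations are given as a rotation vector (axis times angle).
In Python, from workcell import state, camera, get_calibration, hand_in gives the robot as it stands.
- The arm moves only by the shell command python3 -m handwheel 'ROWS' [FORCE]. ROWS is JSON, a list of rows, each a list of 7 numbers: the finger opening in m, from 0 to 0.0854, then the shift along the tool's x, y, z in m, then the turn, a rotation vector about the tool's x, y, z in rad. A call has 1 to 20 rows; each row shifts and turns the commanded pose from where the row before left it, along the tool's axes as they then stand; what a row does not reach is not made up. A row lasts 1/12 s, in which the tool goes at most 41.7 mm and 7.16 degrees, less where a joint would pass 70% of its speed; a pose out of reach is approached as far as the arm can. A call with a gripper value outside its range is refused whole. The fingers move at their own pace and stop on an object; FORCE is the grip in N (left out, the last holds). Time passes only in rows, so rows that do not move let the fingers close. It gives the time, the measured TCP pose, the force, the opening and the grip force at its end, in the units of the state.
- state(): the state, without advancing time (a new reading comes with each control period).
- camera(name): name is "scene" or "top"; returns the picture (480x640x3 uint8, red, green, blue); there is no depth.
- get_calibration(name): a dict with "fx", "fy", "cx", "cy" (pixels), "k1" (the pictures are not rectified: a ray, as slopes to the right and down, at radius r is drawn at 1 + k1 r^2 times it, then the intrinsics apply), "R" (3x3) and "t" (3): a world point X has camera coordinates R X + t. Camera axes: x right, y down, z forward; pixel columns grow to the right and rows downward; lengths in m; the calibration is good to about 2 mm. A picture is of the moment at which its call begins. get_calibration takes no time and is no camera call.
- hand_in(): hands the job in; it is judged then, once.
The state is a dict: "time_s": time; "q": joint angles; "joint_vel": joint speeds; "joint_efforts": joint torques, N m; "tcp_pos": TCP position; "tcp_rot": TCP orientation; "contact_force": force on the tool from outside, world axes, zero at the start; "torque": the same for the moment, N m; "finger_gap": opening from 0.0 (shut) to 1.0 (fully open); "finger_force": force on a finger pad.
Only numpy, scipy, OpenCV 4.12 (cv2) and the standard library are available. Lean on these libraries where they do the work, as an engineer would, in place of code of your own. Each camera call takes 0.05 s, during which the arm holds its last target. There are 200 camera calls.

## Task

Lay the backing board, batten upwards, flat into the open back of the picture frame; then slide the closed frame along the jig into the corner of the two metal fences, its long side flat against the far fence and its short side flat against the side fence. Finish while still holding it there: the robot keeps pressing the frame firmly against both fences at once and does not let go. Leave the bottle and small finished picture where they are.

Things in the scene. Friction and masses are not known exactly. Their poses are not given: they have to be found in the camera images.
- jig: squaring jig, fixed, slick (friction about 0.2, fences too) grey laminate base 290 (its x) x 330 (its y) x 12 mm with two fences on it. Origin: centre of the base's underside, on the table; z up. Its x axis points roughly away from the robot, its y axis to the robot's left. The base's top is at z = 12 mm
- far_fence: aluminium bar along the jig's y, 20 x 330 x 30 mm, fixed on the jig; origin centre of its underside (z = 12 mm over the table); the face for the frame is its -x face, at x = +125 mm in the jig's frame. Same axes as the jig
- side_fence: aluminium bar along the jig's x, 270 x 20 x 30 mm, fixed on the jig; origin centre of its underside; the face for the frame is its -y face, at y = +145 mm in the jig's frame. Same axes as the jig
- corner (a point): where the inner faces of the two fences meet, on the base's top; at (125, 145, 12) mm in the jig's frame
- frame: light-wood picture frame, 0.3 kg, loose (slides at 1 to 2 N), face down on the jig: 130 (x) x 170 (y) x 26 mm high, rails 15 mm wide. Recess in its upward back: 100 x 140 mm, straight walls, 12 mm deep; its white floor is 14 mm above the underside. Origin: centre of its underside; axes start within 0.25 rad of the jig's. Home in the corner, its origin is at (60, 60, 12) mm in the jig's frame
- backing: stiff brown board 94 (x) x 134 (y) x 5 mm, 0.16 kg, lying loose on the table; 3 mm clearance all round in the recess. Glued on the middle of its top: a wooden batten 18 (x) x 60 (y) x 26 mm high, good to grip across its 18 mm, top 31 mm above the board's underside. Origin: centre of the underside; z up. Seated, its origin is 14 mm above the frame's, the batten 19 mm above the rim
- batten_top (a point): centre of the batten's top face, 31 mm above the board's origin
- glue: white plastic bottle with black cap, 52 mm diameter, 130 mm high, standing; origin centre of its underside; bystander
- small_frame: small finished picture lying face up, 120 x 100 x 20 mm; origin centre of its underside; bystander
Things that resemble listed ones, but are neither listed nor needed, are in the scene too. Of the things shaped like the backing, the brown one is meant.

How it is judged:
By the outcome, as a careful person would: the job done as asked, in the order asked, and still so for the second after the job is handed in, while the arm keeps its last pose, push and grip.
It also fails if it takes over 50 s, if anything falls off the work surface, if the arm or the gripper's body presses on something with over 40 N, if the wrist force passes 120 N, or if a joint passes its speed limit or range.

## Working session

There is one attempt and no reset: what is moved stays moved. The work goes in short steps, Python scripts to look and compute and a shell command to move; the robot and the scene stay as the last step left them, time stands still between calls to the robot, and variables do not carry over. Pictures are saved under pics/ and viewed, at most 10 in all, crops included, and the job is handed in when it is done.

```bash
mkdir -p pics; ls
python3 - <<'E'
from workcell import state,camera,get_calibration
import cv2
for n in("scene","top"):
    cv2.imwrite(f"pics/{n}0.png",camera(n)[:,:,::-1]); c=get_calibration(n); print(n,{k:(v if not hasattr(v,'tolist') else v.tolist()) for k,v in c.items()})
print(state())
E
```

```text
pics
scene {'fx': 499.8281526150305, 'fy': 499.8281526150305, 'cx': 317.1993331239329, 'cy': 242.7327862057863, 'k1': -0.11800238862237125, 'R': [[-0.121769406936688, 0.9925116457425619, -0.00963559026107866], [0.8418718802665806, 0.09813570070869813, -0.5306798672107558], [-0.5257603529657785, -0.07273250519406667, -0.847517571462383]], 't': [0.06525154443281818, -0.4469482086089899, 1.792959978837388]}
top {'fx': 537.5561159628612, 'fy': 537.5561159628612, 'cx': 314.11022617402995, 'cy': 238.0315895171127, 'k1': -0.013232080763698, 'R': [[-0.012363028590109468, -0.9998556345336672, 0.011656140671670536], [-0.9957058978840723, 0.011240503042051339, -0.09188806239243147], [0.09174377604477528, -0.012742102755796143, -0.99570111899827]], 't': [-0.008730134082243149, 0.5546348396970172, 1.3673069945226237]}
{'time_s': 0.1, 'q': array([ 1.24411319,  0.46936777, -0.04860921,  1.53354968,  0.02410418,
        1.14101051, -0.08230504]), 'joint_vel': array([-0.00012729, -0.00318851,  0.00062969, -0.00213841,  0.00090488,
        0.00155869, -0.00089639]), 'joint_efforts': array([ 6.36749774e-04, -5.11514962e+01, -4.69308661e-02, -2.38390642e+01,
        1.08217172e-02,  4.38060568e-03,  6.63446940e-06]), 'tcp_pos': array([ 0.19791532, -0.64479284,  0.2303722 ]), 'tcp_rot': array([-3.10512394e+00, -4.65833890e-01,  4.97111814e-04]), 'contact_force': array([-1.56486551e-04, -1.01331345e-01, -5.96087082e-01]), 'torque': array([ 0.02934663, -0.03983325,  0.02636494]), 'finger_force': 0.0, 'finger_gap': 1.0002060507530233}
```

View pics/scene0.png

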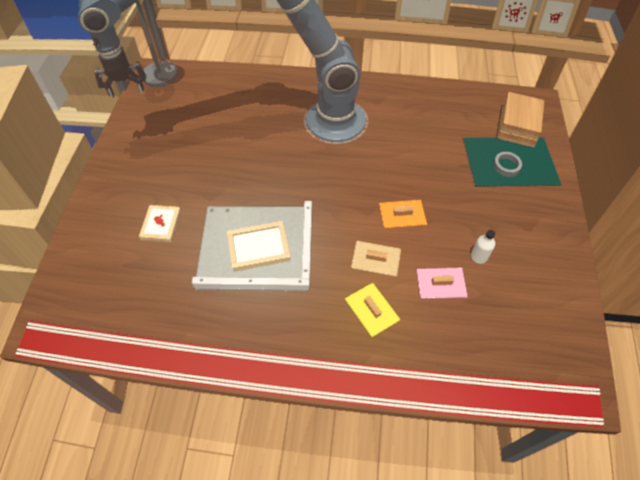

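View pics/top0.png

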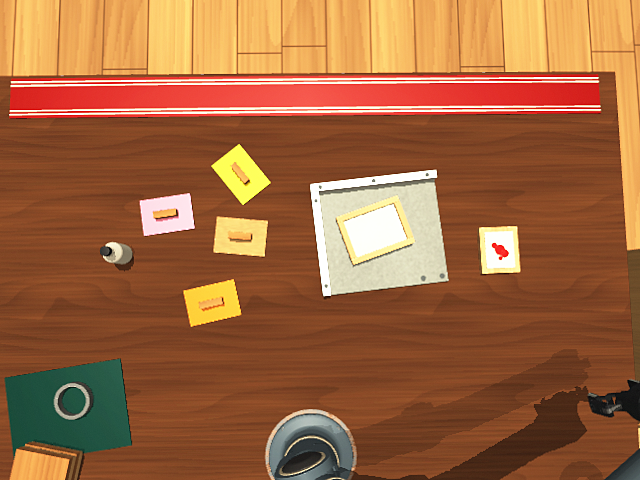

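Both pictures show the whole table. Four board-with-batten things could be taken for the backing:
- tan/brown: top (241,236), scene (376,258)
- orange: top (212,303), scene (403,213)
- pink: top (167,214), scene (442,283)
- yellow: top (241,174), scene (372,309)

I choose the tan/brown one. The frame on the jig is at top (375,230), scene (258,246). The fence corner is at top (318,187), scene (307,280).

```bash
cat > h.py <<'E'
import numpy as np, cv2
from workcell import state,camera,get_calibration
C={n:get_calibration(n) for n in("scene","top")}
def ray(n,p):
    c=C[n];K=np.array([[c["fx"],0,c["cx"]],[0,c["fy"],c["cy"]],[0,0,1]])
    u=cv2.undistortPoints(np.array(p,float).reshape(-1,1,2),K,np.array([c["k1"],0,0,0.])).reshape(-1,2)
    R=np.array(c["R"]);return -R.T@np.array(c["t"]),np.c_[u,np.ones(len(u))]@R
def plane(n,p,z):
    o,d=ray(n,p);return o+d*((z-o[2])/d[:,2])[:,None]
def tri(ps,pt):
    (o1,d1),(o2,d2)=ray("scene",ps),ray("top",pt);r=[]
    for a,b in zip(d1,d2):
        s=np.linalg.lstsq(np.c_[a,-b],o2-o1,rcond=None)[0];P,Q=o1+a*s[0],o2+b*s[1]
        r.append([*(P+Q)/2,np.linalg.norm(P-Q)])
    return np.array(r)
E
python3 - <<'E'
import cv2,numpy as np
s=cv2.imread("pics/scene0.png");t=cv2.imread("pics/top0.png")
f=lambda i,x,y,w,h,k:cv2.resize(i[y:y+h,x:x+w],None,fx=k,fy=k,interpolation=cv2.INTER_CUBIC)
a=np.hstack([f(t,160,140,133,200,3),f(s,335,190,133,200,3)])[:600,:800];cv2.imwrite("pics/crop1.png",a)
a=np.hstack([f(t,300,160,155,145,2.58),f(s,185,190,155,145,2.58)])[:600,:800];cv2.imwrite("pics/crop2.png",a)
hs,ht=[cv2.cvtColor(i,cv2.COLOR_BGR2HSV) for i in(s,t)]
for n,p in dict(tan=(225,245),tanbat=(240,236),orange=(195,310),yellow=(230,165),frame=(343,235),frame2=(410,235),table=(270,270),base=(430,230)).items(): print(n,ht[p[1],p[0]])
for n,p in dict(tan=(360,262),tanbat=(376,253),orange=(390,222),frame=(232,250),frame2=(262,265),table=(340,280)).items(): print(n,hs[p[1],p[0]])
E
```

```text
tan [ 22 132 250]
tanbat [ 18 164 251]
orange [ 23 196 254]
yellow [ 27 180 243]
frame [ 27 109 255]
frame2 [ 25 103 255]
table [ 11 180 130]
base [ 26  38 224]
tan [ 18 101 244]
tanbat [ 16 129 235]
orange [ 17 184 255]
frame [ 18  88 255]
frame2 [ 18  80 189]
table [ 14 135 163]
```

View pics/crop1.png

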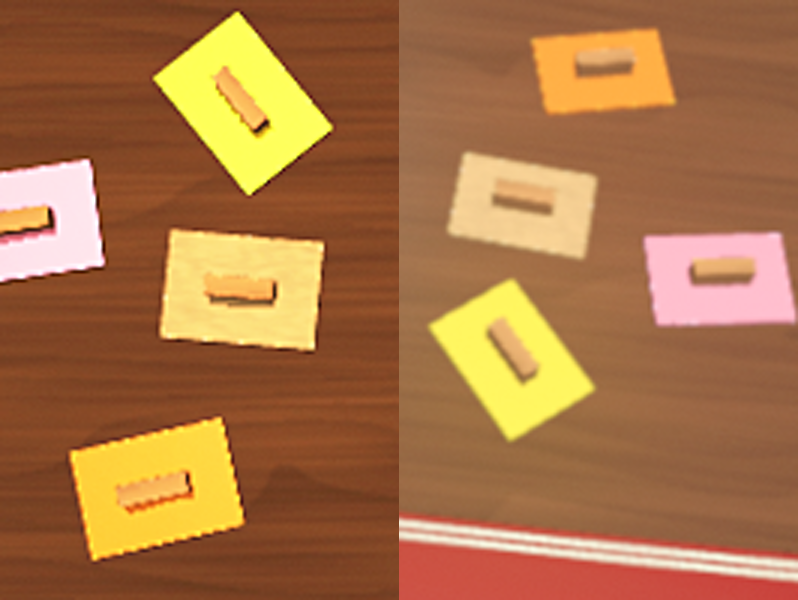

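View pics/crop2.png

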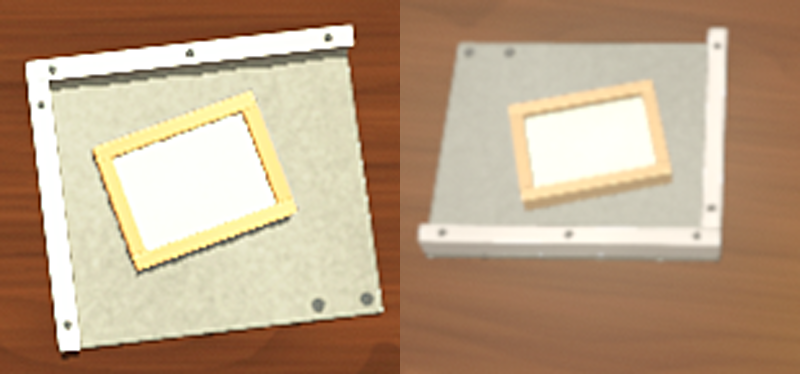

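The crops confirm it: the tan wood-grain board (crop1 (242,290), i.e. top (241,236)) is the brown backing. The others are plain orange, yellow and pink. The frame and jig are clearly visible, with the frame turned about 0.15 rad relative to the jig. Now I'll measure from both views.

```bash
cat >> h.py <<'E'
def comp(m,p):
    m=cv2.morphologyEx(m,cv2.MORPH_CLOSE,np.ones((3,3),np.uint8))
    cs,_=cv2.findContours(m,cv2.RETR_EXTERNAL,cv2.CHAIN_APPROX_NONE)
    cs=[c for c in cs if len(c)>8];c=max(cs,key=lambda c:cv2.pointPolygonTest(c,p,True));return c
def quad(c):  # corners: lines fitted to the four hull sides
    h=cv2.convexHull(c);e=0.02
    while len(q:=cv2.approxPolyDP(h,e*cv2.arcLength(h,True),True))>4:e*=1.1
    q=q.reshape(-1,2).astype(float);P=c.reshape(-1,2).astype(float);L=[]
    for i in range(len(q)):
        a,b=q[i],q[(i+1)%len(q)];u=(b-a)/np.linalg.norm(b-a);w=P-a;s=w@u;d=abs(w@[-u[1],u[0]])
        k=(d<2)&(s>3)&(s<np.linalg.norm(b-a)-3)
        if k.sum()<4:k=(d<2)
        vx,vy,x,y=cv2.fitLine(P[k].astype(np.float32),cv2.DIST_L2,0,.01,.01).ravel();L.append(np.cross([x,y,1],[x+vx,y+vy,1]))
    r=[np.cross(L[i-1],L[i]) for i in range(len(L))];return np.array([v[:2]/v[2] for v in r])
def rect(w):  # centre, sizes, yaw of long side (mod pi, about +y) in world
    (x,y),(a,b),t=cv2.minAreaRect((w[:,:2]*1000).astype(np.float32));t=np.radians(t)
    if a<b:a,b=b,a;t+=np.pi/2
    t=(t-np.pi/2+np.pi/2)%np.pi-np.pi/2;return np.round([x,y,a,b],1),round(t,3)
def match(qs,qt,z): # order scene corners like top ones
    a,b=plane("scene",qs,z),plane("top",qt,z);i=[np.argmin(np.linalg.norm(a-x,axis=1)) for x in b];return qs[i]
E
cat > m.py <<'E'
from h import *
I={n:cv2.imread(f"pics/{n}0.png") for n in("scene","top")};H={n:cv2.cvtColor(i,cv2.COLOR_BGR2HSV) for n,i in I.items()}
M=lambda n,lo,hi:cv2.inRange(H[n],np.array(lo),np.array(hi))
def go(name,mt,ms,pt,ps,z):
    ct,cs=comp(mt,pt),comp(ms,ps);qt,qs=quad(ct),quad(cs)
    print(name,cv2.contourArea(ct),cv2.contourArea(cs));print(' top',rect(plane("top",qt,z)));print(' scene',rect(plane("scene",qs,z)))
    T=tri(match(qs,qt,z),qt);print(' tri mean',(T.mean(0)*1000).round(1),'z',(T[:,2]*1000).round(1),'res',(T[:,3]*1000).round(1));print(' rect',rect(T));return qt,qs
b=go('board',M("top",(14,60,150),(30,175,255))|M("top",(0,150,100),(20,255,255))*0,M("scene",(10,60,215),(24,150,255)),(241,236),(376,258),.005)
go('rim',M("top",(18,70,215),(32,160,255)),M("scene",(10,55,225),(24,150,255)),(375,230),(258,246),.038)
go('floor',M("top",(0,0,225),(180,50,255)),M("scene",(0,0,225),(180,45,255)),(375,230),(258,246),.026)
for n,p in(("top",(241,236)),("scene",(376,256))):
    x,y=p;print(n);print(H[n][y-9:y+10:2,x,:].tolist())
E
python3 m.py
```

```text
board 1811.0 1154.5
 top (array([564. , 178.9, 133.7,  93.9]), np.float64(-0.099))
 scene (array([565.7, 179.2, 131.3,  90.5]), np.float64(-0.094))
 tri mean [564.  179.3   2.4   1.6] z [ 5.   4.2 -0.6  1.1] res [1.2 3.  0.7 1.5]
 rect (array([564.1, 179.2, 132.9,  93.5]), np.float64(-0.1))
rim 3225.0 2080.5
 top (array([ 573.9, -172.9,  168.8,  128.4]), np.float64(0.337))
 scene (array([ 576.1, -172. ,  168.1,  127.8]), np.float64(0.334))
 tri mean [ 574.3 -172.9   34.8    0.6] z [35.6 34.1 34.8 34.7] res [0.6 1.  0.8 0. ]
 rect (array([ 574.3, -172.9,  168.7,  128.5]), np.float64(0.335))
floor 1954.0 1200.0
 top (array([ 573.6, -172.9,  137.6,   96.9]), np.float64(0.336))
 scene (array([ 573. , -172.6,  138.2,   91.6]), np.float64(0.335))
 tri mean [ 573.4 -172.8   27.     1. ] z [30.4 23.4 23.6 30.4] res [0.5 1.  1.4 1.1]
 rect (array([ 573.6, -172.9,  137.8,   96.3]), np.float64(0.334))
top
[[22, 132, 250], [22, 131, 251], [21, 136, 247], [20, 158, 253], [18, 162, 252], [18, 162, 253], [12, 185, 161], [16, 157, 162], [24, 126, 255], [23, 130, 251]]
scene
[[18, 102, 247], [19, 102, 245], [16, 124, 231], [16, 129, 235], [16, 129, 235], [14, 142, 165], [15, 139, 165], [18, 107, 237], [18, 102, 244], [18, 103, 243]]
```

```bash
cat > m2.py <<'E'
exec(open('m.py').read().split("b=go")[0])
go('batten',M("top",(14,145,225),(20,255,255)),M("scene",(10,116,205),(17,150,255)),(240,234),(376,254),.031)
for n,p in(("top",(318,200)),("scene",(307,270))):
    x,y=p;print(n,H[n][y,x-14:x+14:2].tolist())
    m=M(n,(0,0,235),(180,28,255))if n=="top" else M(n,(0,0,228),(180,28,255));c=comp(m,(374,180) if n=="top" else (250,281))
    q=cv2.approxPolyDP(c,2.5,True).reshape(-1,2);w=plane(n,q,.042)
    print(cv2.contourArea(c));[print(a,(b*1000).round(0)) for a,b in zip(q,w[:,:2])]
E
python3 m2.py
```

```text
batten 217.5 81.0
 top (array([558.6, 178.5,  62. ,  25. ]), np.float64(-0.093))
 scene (array([565.8, 178.8,  56.6,  14.9]), np.float64(-0.095))
 tri mean [559.5 178.4  20.3   2.5] z [28.5 26.6 14.8 11.2] res [2.2 4.8 0.3 2.8]
 rect (array([559.3, 179.6,  58.4,  24.1]), np.float64(-0.1))
top [[11, 182, 126], [10, 179, 127], [10, 180, 126], [10, 215, 116], [0, 0, 255], [42, 25, 226], [36, 31, 115], [0, 0, 255], [26, 50, 206], [28, 36, 228], [28, 33, 231], [28, 37, 227], [28, 35, 232], [27, 35, 226]]
1663.5
[435 170] [ 727. -332.]
[310 185] [691.  -6.]
[324 295] [408. -38.]
[330 295] [407. -54.]
[318 191] [675. -27.]
[435 177] [ 709. -331.]
scene [[26, 25, 205], [24, 25, 205], [26, 25, 206], [26, 25, 206], [23, 26, 209], [18, 24, 232], [22, 28, 164], [19, 25, 216], [17, 33, 209], [13, 113, 160], [14, 114, 161], [13, 116, 162], [13, 116, 162], [13, 118, 162]]
1043.0
[310 202] [412. -37.]
[305 203] [418. -52.]
[301 278] [678. -28.]
[196 277] [ 711. -325.]
[193 282] [ 727. -329.]
[307 284] [695.  -9.]
```

Batten centre is about (0.565, 0.179), agreeing with the board centre. Board yaw is -0.097. The frame is at (0.574,-0.173) with yaw 0.336. The jig yaw is about 0.112, its corner about (0.6755,-0.0285), so frame home is about (0.620,-0.120). Sizes and heights agree with the text to within a few mm. First I turn the tool in place.

```bash
cat > d.py <<'E'
import sys,numpy as np
from scipy.spatial.transform import Rotation as R
from workcell import state
s=state();m=R.from_rotvec(s["tcp_rot"]).as_matrix();x,y,z,yaw=map(float,sys.argv[1:5])
d=m.T@(np.array([x,y,z])-s["tcp_pos"]);ty=np.array([np.cos(yaw),np.sin(yaw),0])
g=R.from_matrix(np.c_[np.cross(ty,[0,0,-1]),ty,[0,0,-1]]);t=R.from_matrix(m.T@g.as_matrix()).as_rotvec()
print("t",round(s["time_s"],2),"pos",s["tcp_pos"].round(4),"shift mm",(d*1000).round(1),"turn",t.round(4),"F",s["contact_force"].round(1),"q7",s["q"][6].round(2),"grip",s["finger_force"],round(s["finger_gap"],3))
E
python3 -m handwheel '[[0.0854,0,0,0,0,0,-0.117],[0.0854,0,0,0,0,0,-0.117],[0.0854,0,0,0,0,0,-0.117],[0.0854,0,0,0,0,0,-0.117],[0.0854,0,0,0,0,0,-0.117],[0.0854,0,0,0,0,0,-0.117],[0.0854,0,0,0,0,0,-0.117],[0.0854,0,0,0,0,0,-0.117],[0.0854,0,0,0,0,0,-0.117],[0.0854,0,0,0,0,0,-0.117]]'
python3 d.py .5645 .179 .12 -.098
```

```text
time_s: 0.93
tcp_pos: [0.1979, -0.645, 0.2307]
tcp_rot: [-2.326, -2.11, -0.001]
contact_force: [-0.2, 0.2, 0.2]
finger_gap: 1.001
finger_force: 0.0
t 0.93 pos [ 0.1979 -0.645   0.2307] shift mm [855.5 284.9 111.4] turn [-0.0005 -0.001   0.0008] F [-0.2  0.2  0.2] q7 0.99 grip 0.0 1.001
```

```bash
python3 -m handwheel '[[0.0854,0,0.035,0,0,0,0],[0.0854,0,0.036,0,0,0,0],[0.0854,0,0.036,0,0,0,0],[0.0854,0,0.036,0,0,0,0],[0.0854,0,0.036,0,0,0,0],[0.0854,0,0.036,0,0,0,0],[0.0854,0,0.035,0,0,0,0],[0.0854,0,0.035,0,0,0,0]]'
python3 -m handwheel '[[0.0854,0.02,0,0,0,0,0],[0.0854,0.04,0,0,0,0,0],[0.0854,0.04,0,0,0,0,0],[0.0854,0.04,0,0,0,0,0],[0.0854,0.04,0,0,0,0,0],[0.0854,0.04,0,0,0,0,0],[0.0854,0.04,0,0,0,0,0],[0.0854,0.04,0,0,0,0,0],[0.0854,0.04,0,0,0,0,0],[0.0854,0.04,0,0,0,0,0],[0.0854,0.04,0,0,0,0,0],[0.0854,0.04,0,0,0,0,0],[0.0854,0.04,0,0,0,0,0],[0.0854,0.04,0,0,0,0,0],[0.0854,0.04,0,0,0,0,0],[0.0854,0.04,0,0,0,0,0],[0.0854,0.04,0,0,0,0,0],[0.0854,0.04,0,0,0,0,0]]'
python3 d.py .5645 .179 .12 -.098
```

```text
time_s: 1.6
tcp_pos: [0.483, -0.6743, 0.2305]
tcp_rot: [-2.332, -2.103, 0.0]
contact_force: [-0.0, -0.2, 1.4]
finger_gap: 1.0
finger_force: 0.0
time_s: 3.1
tcp_pos: [0.5531, 0.0234, 0.2311]
tcp_rot: [2.333, 2.104, -0.001]
contact_force: [1.3, -0.8, -0.2]
finger_gap: 1.002
finger_force: 0.0
t 3.1 pos [0.5531 0.0234 0.2311] shift mm [156.   -4.7 111. ] turn [-0.0003  0.0004 -0.0053] F [ 1.3 -0.8 -0.2] q7 -0.4 grip 0.0 1.002
```

```bash
python3 -m handwheel '[[0.0854,0.03,-0.001,0,0,0,0],[0.0854,0.03,-0.001,0.02,0,0,0],[0.0854,0.03,-0.001,0.03,0,0,0],[0.0854,0.03,-0.001,0.03,0,0,0],[0.0854,0.02,-0.0007,0.03,0,0,0],[0.0854,0.016,0,0.02,0,0,-0.005],[0.0854,0,0,0,0,0,0],[0.0854,0,0,0,0,0,0]]'
python3 d.py .5648 .179 .009 -.098
python3 - <<'E'
from h import *
for n in("scene","top"): cv2.imwrite(f"pics/{n}1.png",camera(n)[:,:,::-1])
a,b=cv2.imread("pics/scene1.png")[160:310,300:500],cv2.imread("pics/top1.png")[160:310,150:350]
cv2.imwrite("pics/c3.png",cv2.resize(np.hstack([b,a]),None,fx=2,fy=2))
E
```

```text
time_s: 3.77
tcp_pos: [0.5638, 0.1767, 0.1011]
tcp_rot: [-2.324, -2.111, 0.004]
contact_force: [0.9, -0.5, 1.1]
finger_gap: 0.999
finger_force: 0.0
t 3.77 pos [0.5638 0.1767 0.1011] shift mm [ 2.5  1.  92.1] turn [-0.0029  0.0011  0.002 ] F [ 0.9 -0.5  1.1] q7 -0.77 grip 0.0 0.999
```

View pics/c3.png

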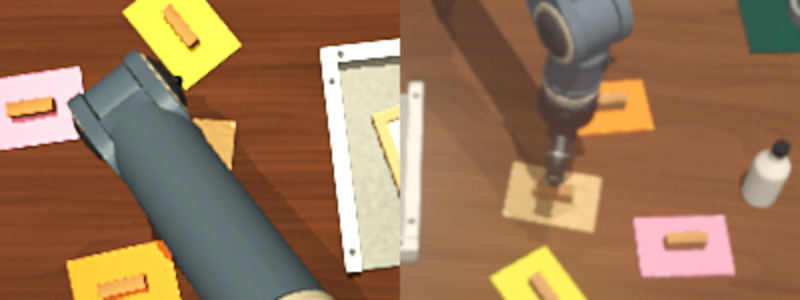

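The left half (top) has the arm hiding the board. The right half (scene) shows the gripper straight over the brown board's batten at crop (555,190). Going down and gripping.

```bash
python3 -m handwheel '[[0.0854,0.0025,0.001,0.02,0,0,0],[0.0854,0,0,0.025,0,0,0],[0.0854,0,0,0.022,0,0,0],[0.0854,0,0,0.015,0,0,0],[0.0854,0,0,0.009,0,0,0],[0.0854,0,0,0,0,0,0],[0.0854,0,0,0,0,0,0]]'
python3 d.py .5648 .179 .009 -.098
python3 -m handwheel '[[0,0,0,0,0,0,0],[0,0,0,0,0,0,0],[0,0,0,0,0,0,0],[0,0,0,0,0,0,0],[0,0,0,0,0,0,0],[0,0,0,0,0,0,0],[0,0,0,0,0,0,0],[0,0,0,0,0,0,0],[0,0,0,0,0,0,0],[0,0,0,0,0,0,0],[0,0,0,0,0,0,0],[0,0,0,0,0,0,0]]' 50
python3 d.py .5648 .179 .009 -.098
```

```text
time_s: 4.45
tcp_pos: [0.5671, 0.178, 0.0125]
tcp_rot: [2.328, 2.108, 0.002]
contact_force: [0.0, 1.2, 0.3]
finger_gap: 1.001
finger_force: 0.0
t 4.45 pos [0.5671 0.178  0.0125] shift mm [ 0.7 -2.4  3.5] turn [ 0.0018 -0.0003 -0.0014] F [0.  1.2 0.3] q7 -0.84 grip 0.0 1.001
time_s: 5.45
tcp_pos: [0.5664, 0.1789, 0.0118]
tcp_rot: [2.327, 2.11, 0.001]
contact_force: [-0.0, -0.1, 6.4]
finger_gap: 0.201
finger_force: 50.2
t 5.45 pos [0.5664 0.1789 0.0118] shift mm [-0.  -1.6  2.8] turn [ 0.0008 -0.0003  0.0001] F [-0.  -0.1  6.4] q7 -0.84 grip 50.2043616771698 0.201
```

```bash
python3 -m handwheel '[[0,0,0,-0.01,0,0,0],[0,0,0,-0.02,0,0,0],[0,0,0,-0.03,0,0,0],[0,0,0,-0.03,0,0,0],[0,0,0,-0.02,0,0,0],[0,0,0,0,0,0,-0.1],[0,0,0,0,0,0,-0.117],[0,0,0,0,0,0,-0.117],[0,0,0,0,0,0,-0.1],[0,0,0,0,0,0,0],[0,0,0,0,0,0,0]]'
python3 d.py .574 -.173 .11 .336
```

```text
time_s: 6.37
tcp_pos: [0.5657, 0.1782, 0.1211]
tcp_rot: [-1.822, -2.558, 0.001]
contact_force: [-0.2, -0.4, -1.3]
finger_gap: 0.197
finger_force: 49.3
t 6.37 pos [0.5657 0.1782 0.1211] shift mm [-334.6 -107.    11.1] turn [-0.0011 -0.0001 -0.0029] F [-0.2 -0.4 -1.3] q7 -0.38 grip 49.27484750747681 0.197
```

```bash
python3 -m handwheel '[[0,-0.015,-0.005,0,0,0,0],[0,-0.032,-0.01,0,0,0,0],[0,-0.032,-0.01,0,0,0,0],[0,-0.032,-0.01,0,0,0,0],[0,-0.032,-0.01,0,0,0,0],[0,-0.032,-0.01,0,0,0,0],[0,-0.032,-0.01,0,0,0,0],[0,-0.032,-0.01,0,0,0,0],[0,-0.032,-0.01,0,0,0,0],[0,-0.03,-0.01,0,0,0,0],[0,-0.022,-0.007,0,0,0,0],[0,-0.012,-0.005,0,0,0,0],[0,0,0,0,0,0,0],[0,0,0,0,0,0,0],[0,0,0,0,0,0,0]]'
python3 d.py .574 -.173 .11 .336
cat > m3.py <<'E'
import sys;k=sys.argv[1];z=float(sys.argv[2])
from h import *
for n in("scene","top"): cv2.imwrite(f"pics/{n}{k}.png",camera(n)[:,:,::-1])
I=cv2.imread(f"pics/scene{k}.png");H=cv2.cvtColor(I,cv2.COLOR_BGR2HSV)
a,b=I[170:320,180:380],cv2.imread(f"pics/top{k}.png")[150:300,290:490]
cv2.imwrite(f"pics/c{k}.png",cv2.resize(np.hstack([b,a]),None,fx=2,fy=2))
E
python3 m3.py 4 .09
```

```text
time_s: 7.62
tcp_pos: [0.5757, -0.1702, 0.1215]
tcp_rot: [-1.815, -2.563, -0.002]
contact_force: [-0.7, 0.1, -1.1]
finger_gap: 0.195
finger_force: 49.3
t 7.62 pos [ 0.5757 -0.1702  0.1215] shift mm [-2.1 -2.5 11.5] turn [ 0.0007 -0.0013  0.0024] F [-0.7  0.1 -1.1] q7 0.24 grip 49.27325785160065 0.195
```

View pics/c4.png

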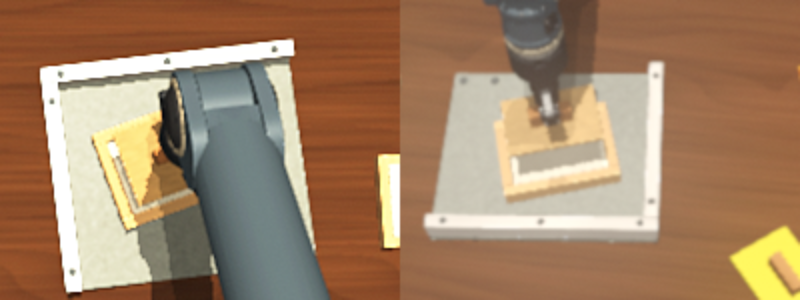

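The held board is level over the frame: in the scene half it sits at crop (555,120), still about 70 mm above. Correct and go down to just above the rim.

```bash
python3 -m handwheel '[[0,-0.0015,-0.002,0.015,0,0,0],[0,-0.001,-0.001,0.02,0,0,0.002],[0,0,0,0.018,0,0,0],[0,0,0,0.01,0,0,0],[0,0,0,0.003,0,0,0],[0,0,0,0,0,0,0],[0,0,0,0,0,0,0],[0,0,0,0,0,0,0]]'
python3 d.py .5745 -.1728 .0378 .336
python3 m3.py 5 .05
python3 - <<'E'
import cv2,numpy as np
a=cv2.imread("pics/top5.png")[180:280,325:425];b=cv2.imread("pics/scene5.png")[205:285,215:315]
b=cv2.copyMakeBorder(b,0,20,0,0,0)
cv2.imwrite("pics/c5b.png",cv2.resize(np.hstack([a,b]),None,fx=4,fy=4,interpolation=cv2.INTER_CUBIC))
E
```

```text
time_s: 8.38
tcp_pos: [0.5745, -0.176, 0.0566]
tcp_rot: [1.82, 2.559, 0.001]
contact_force: [0.4, -0.3, -1.2]
finger_gap: 0.201
finger_force: 49.3
t 8.38 pos [ 0.5745 -0.176   0.0566] shift mm [ 3.   1.  18.8] turn [ 0.0019  0.0011 -0.0016] F [ 0.4 -0.3 -1.2] q7 0.19 grip 49.27399277687073 0.201
```

View pics/c5b.png

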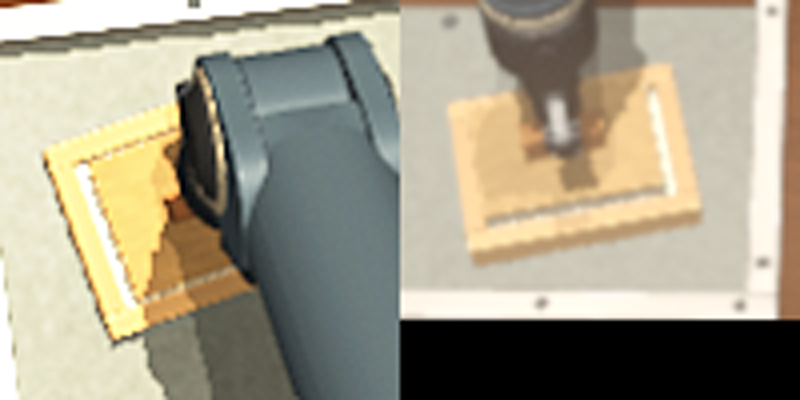

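Both halves show the board turned the same as the frame. A white strip is left at its +y end, at crop (105,220) on the left and (660,140) on the right. So the board must go about 3 mm toward +y (tool +x), which matches the pose reading.

```bash
python3 -m handwheel '[[0,0.003,0.0005,0,0,0,0],[0,0,0,0,0,0,0],[0,0,0,0,0,0,0],[0,0,0,0,0,0,0]]' |grep pos
python3 d.py .5745 -.1728 .0378 .336
python3 -m handwheel '[[0,0,0,0.006,0,0,0],[0,0,0,0.006,0,0,0],[0,0,0,0.004,0,0,0],[0,0,0,0,0,0,0],[0,0,0,0,0,0,0]]'
python3 d.py .5745 -.1728 .0378 .336
```

```text
tcp_pos: [0.573, -0.1732, 0.0556]
t 8.82 pos [ 0.573  -0.1732  0.0556] shift mm [-0.1  1.5 17.8] turn [ 0.0002  0.0002 -0.002 ] F [ 0.9 -0.6 -1.2] q7 0.18 grip 49.273826479911804 0.194
time_s: 9.23
tcp_pos: [0.5728, -0.1731, 0.0389]
tcp_rot: [-1.821, -2.559, 0.0]
contact_force: [-0.0, 0.4, -0.8]
finger_gap: 0.2
finger_force: 49.3
t 9.23 pos [ 0.5728 -0.1731  0.0389] shift mm [-0.3  1.8  1.1] turn [-0.0007 -0.0006 -0.0019] F [-0.   0.4 -0.8] q7 0.17 grip 49.278037548065186 0.2
```

```bash
python3 -m handwheel '[[0,0,0,0.001,0,0,0],[0,0,0,0.001,0,0,0],[0,0,0,0,0,0,0],[0,0,0,0,0,0,0]]'
python3 -m handwheel '[[0.035,0,0,0,0,0,0],[0.035,0,0,0,0,0,0],[0.035,0,0,0,0,0,0],[0.035,0,0,0,0,0,0],[0,0,0,0,0,0,0],[0,0,0,0,0,0,0],[0,0,0,0,0,0,0],[0,0,0,0,0,0,0],[0,0,0,0,0,0,0]]' 70
python3 d.py .5745 -.1728 .0378 .336; python3 m3.py 6 .03
python3 - <<'E'
import cv2,numpy as np
a=cv2.imread("pics/top6.png")[180:280,325:425];b=cv2.imread("pics/scene6.png")[205:305,215:315]
cv2.imwrite("pics/c6b.png",cv2.resize(np.hstack([a,b]),None,fx=4,fy=4,interpolation=cv2.INTER_CUBIC))
E
```

```text
time_s: 9.57
tcp_pos: [0.5731, -0.1732, 0.0379]
tcp_rot: [1.821, 2.56, -0.0]
contact_force: [-1.0, -0.1, 2.5]
finger_gap: 0.203
finger_force: 49.9
time_s: 10.32
tcp_pos: [0.5733, -0.1732, 0.0376]
tcp_rot: [1.821, 2.559, 0.0]
contact_force: [-0.7, -0.2, 2.9]
finger_gap: 0.193
finger_force: 70.8
t 10.32 pos [ 0.5733 -0.1732  0.0376] shift mm [-0.   1.3 -0.2] turn [ 0.0005  0.0002 -0.002 ] F [-0.7 -0.2  2.9] q7 0.17 grip 70.80961346626282 0.193
```

View pics/c6b.png

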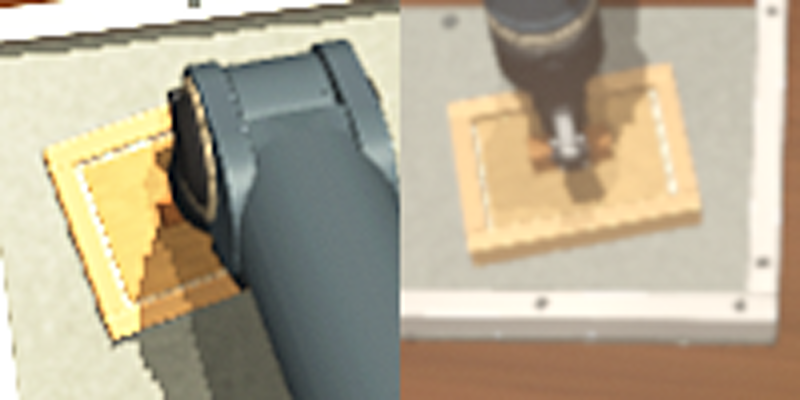

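The board is seated: an even thin white gap runs all round inside the rim (left (100,230), right (485,180) and (660,140)), and the TCP height matches. Now turn by -0.224 to jig yaw, then slide.

```bash
python3 -m handwheel '[[0,0,0,0,0,0,0.04],[0,0,0,0,0,0,0.05],[0,0,0,0,0,0,0.05],[0,0,0,0,0,0,0.05],[0,0,0,0,0,0,0.035],[0,0,0,0,0,0,0],[0,0,0,0,0,0,0],[0,0,0,0,0,0,0]]'
python3 d.py .623 -.117 .0378 .112
```

```text
time_s: 11.08
tcp_pos: [0.5732, -0.1732, 0.0376]
tcp_rot: [2.096, 2.339, 0.001]
contact_force: [-0.1, -0.2, 3.6]
finger_gap: 0.193
finger_force: 70.9
t 11.08 pos [ 0.5732 -0.1732  0.0376] shift mm [50.4 55.6 -0.2] turn [ 0.0005  0.0001 -0.0024] F [-0.1 -0.2  3.6] q7 -0.02 grip 70.91023921966553 0.193
```

```bash
python3 -m handwheel '[[0,0.004,0.004,0,0,0,0],[0,0.008,0.009,0,0,0,0],[0,0.008,0.009,0,0,0,0],[0,0.008,0.009,0,0,0,0],[0,0.008,0.009,0,0,0,0],[0,0.004,0.004,0,0,0,0],[0,0.002,0.003,0,0,0,0],[0,0,0,0,0,0,0],[0,0,0,0,0,0,0]]'
python3 d.py .623 -.117 .0378 .112
python3 -m handwheel '[[0,0,0.003,0,0,0,0],[0,0,0.003,0,0,0,0],[0,0,0.001,0,0,0,0],[0,0,0,0,0,0,0],[0,0,0,0,0,0,0]]'
python3 d.py .623 -.117 .0378 .112
```

```text
time_s: 11.83
tcp_pos: [0.616, -0.1248, 0.0376]
tcp_rot: [2.095, 2.341, 0.003]
contact_force: [1.0, 0.7, 3.9]
finger_gap: 0.191
finger_force: 71.1
t 11.83 pos [ 0.616  -0.1248  0.0376] shift mm [ 7.   7.8 -0.1] turn [ 0.0014 -0.0011 -0.0015] F [1.  0.7 3.9] q7 -0.09 grip 71.11353635787964 0.191
time_s: 12.25
tcp_pos: [0.621, -0.1253, 0.0376]
tcp_rot: [-2.096, -2.338, 0.003]
contact_force: [-4.1, 0.2, 8.3]
finger_gap: 0.194
finger_force: 71.7
t 12.25 pos [ 0.621  -0.1253  0.0376] shift mm [ 8.   2.9 -0.2] turn [-0.0026 -0.0003 -0.0029] F [-4.1  0.2  8.3] q7 -0.1 grip 71.68516516685486 0.194
```

```bash
python3 -m handwheel '[[0,0.003,0,0,0,0,0],[0,0.003,0,0,0,0,0],[0,0.002,0,0,0,0,0],[0,0,0,0,0,0,0],[0,0,0,0,0,0,0]]'
python3 d.py .623 -.117 .0378 .112
python3 -m handwheel '[[0,0.002,0.002,0,0,0,0],[0,0,0,0,0,0,0],[0,0,0,0,0,0,0],[0,0,0,0,0,0,0]]'
python3 d.py .623 -.117 .0378 .112
```

```text
time_s: 12.67
tcp_pos: [0.6214, -0.1182, 0.0376]
tcp_rot: [2.097, 2.338, -0.0]
contact_force: [0.1, -2.3, 5.8]
finger_gap: 0.193
finger_force: 71.3
t 12.67 pos [ 0.6214 -0.1182  0.0376] shift mm [ 1.   1.7 -0.2] turn [ 0.0003  0.0007 -0.0032] F [ 0.1 -2.3  5.8] q7 -0.11 grip 71.32810950279236 0.193
time_s: 13.0
tcp_pos: [0.6225, -0.1169, 0.0376]
tcp_rot: [2.098, 2.338, -0.003]
contact_force: [-3.0, -3.2, 7.5]
finger_gap: 0.194
finger_force: 71.5
t 13.0 pos [ 0.6225 -0.1169  0.0376] shift mm [-0.1  0.5 -0.2] turn [-0.0014  0.0017 -0.0039] F [-3.  -3.2  7.5] q7 -0.11 grip 71.54372692108154 0.194
```

```bash
python3 -m handwheel '[[0,0.001,0.001,0,0,0,0],[0,0.001,0.001,0,0,0,0],[0,0,0,0,0,0,0],[0,0,0,0,0,0,0],[0,0,0,0,0,0,0]]'>/dev/null
python3 d.py .623 -.117 .0378 .112
python3 -m handwheel '[[0,0.001,0.001,0,0,0,0],[0,0.001,0.001,0,0,0,0],[0,0,0,0,0,0,0],[0,0,0,0,0,0,0],[0,0,0,0,0,0,0]]'>/dev/null
python3 d.py .623 -.117 .0378 .112
```

```text
t 13.42 pos [ 0.6233 -0.1162  0.0376] shift mm [-0.8 -0.4 -0.2] turn [-0.0037  0.0032 -0.0053] F [-4.2 -5.5  9.9] q7 -0.12 grip 71.85755252838135 0.194
t 13.83 pos [ 0.6233 -0.1162  0.0376] shift mm [-0.8 -0.4 -0.2] turn [-0.0078  0.0058 -0.0064] F [-10.3  -8.6  13.8] q7 -0.12 grip 72.41401433944702 0.19
```

Position has stopped at (0.6233,-0.1162) while the force rises on both axes, so it is on both fences. Press a little more, then look.

```bash
python3 -m handwheel '[[0,0.001,0.001,0,0,0,0],[0,0.0005,0.0005,0,0,0,0],[0,0,0,0,0,0,0],[0,0,0,0,0,0,0],[0,0,0,0,0,0,0],[0,0,0,0,0,0,0]]'>/dev/null
python3 d.py .623 -.117 .0378 .112; python3 m3.py 7 .03
python3 - <<'E'
import cv2,numpy as np
a=cv2.imread("pics/top7.png")[170:270,305:405];b=cv2.imread("pics/scene7.png")[205:305,220:320]
cv2.imwrite("pics/c7b.png",cv2.resize(np.hstack([a,b]),None,fx=4,fy=4,interpolation=cv2.INTER_CUBIC))
E
```

```text
t 14.33 pos [ 0.6233 -0.1162  0.0377] shift mm [-0.8 -0.4 -0.1] turn [-0.011   0.0077 -0.0072] F [-12.6 -11.3  15.7] q7 -0.12 grip 72.85393595695496 0.191
```

View pics/c7b.png

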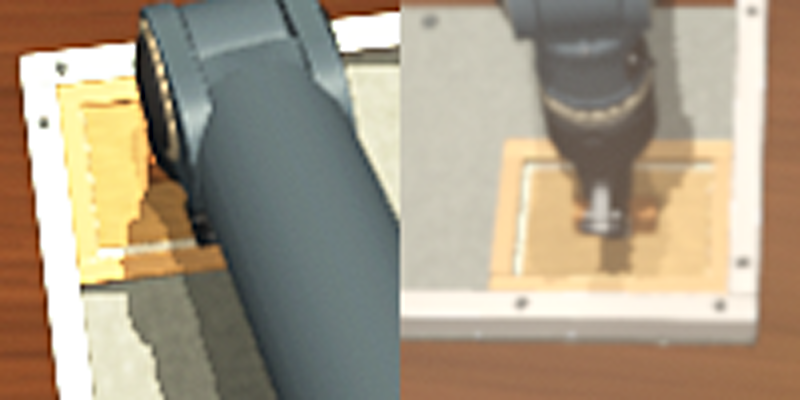

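Both halves show the frame up against the side fence (left half, x≈60) and the far fence (right half, y≈290). The board is pushed to the +x/+y walls, leaving gaps only on the opposite sides. I'll check the squareness by numbers.

```bash
python3 - <<'E'
from h import *
H=cv2.cvtColor(cv2.imread("pics/scene7.png"),cv2.COLOR_BGR2HSV)
m=cv2.inRange(H,np.array((8,50,170)),np.array((24,160,255)))
fit=lambda P:plane("scene",P,.038)
# -x edge (top row per column), left -y edge (left col per row)
top=np.array([[x,np.flatnonzero(m[232:262,x])[0]+231.5] for x in [*range(249,262),*range(287,300)] if m[232:262,x].any()])
lef=np.array([[np.flatnonzero(m[y,235:262])[0]+234.5,y] for y in range(244,275) if m[y,235:262].any()])
for n,P in(("near",top),("-y",lef)):
    w=fit(P)*1000;vx,vy,x,y=cv2.fitLine(w[:,:2].astype(np.float32),cv2.DIST_HUBER,0,.01,.01).ravel()
    jx=np.array([.9937,.1118]);jy=np.array([-.1118,.9937]);d=np.array([675.5,-28.5])-[x,y]
    print(n,"angle",np.arctan2(vy,vx).round(3),"dist to corner along jig x,y",(d@jx).round(1),(d@jy).round(1))
E
python3 d.py .623 -.117 .0378 .112
```

```text
near angle -1.484 dist to corner along jig x,y 128.9 75.3
-y angle 0.102 dist to corner along jig x,y 67.0 169.0
t 14.43 pos [ 0.6233 -0.1161  0.0377] shift mm [-0.8 -0.4 -0.1] turn [-0.0109  0.0077 -0.0072] F [-12.9 -10.6  16.4] q7 -0.12 grip 72.85186529159546 0.192
```

Distances are 129 and 169 mm (nominal 130 and 170), and the tool yaw of 0.105 lies within the spread of the fence lines (0.10 to 0.112). I test flushness with small twists each way.

```bash
T='from workcell import state;print("tz",state()["torque"].round(2))'
python3 -c "$T"
python3 -m handwheel '[[0,0,0,0,0,0,-0.015],[0,0,0,0,0,0,0],[0,0,0,0,0,0,0],[0,0,0,0,0,0,0]]'>/dev/null; python3 d.py .623 -.117 .0378 .112;python3 -c "$T"
python3 -m handwheel '[[0,0,0,0,0,0,0.03],[0,0,0,0,0,0,0],[0,0,0,0,0,0,0],[0,0,0,0,0,0,0]]'>/dev/null; python3 d.py .623 -.117 .0378 .112;python3 -c "$T"
```

```text
tz [-2.   2.2  0.1]
t 14.77 pos [ 0.6233 -0.1161  0.0376] shift mm [-0.8 -0.4 -0.1] turn [-0.011   0.0068  0.0046] F [-12.6 -10.6  16.6] q7 -0.11 grip 73.0870521068573 0.189
tz [-2.02  2.2  -0.62]
t 15.1 pos [ 0.623  -0.1159  0.0376] shift mm [-1.1 -0.1 -0.2] turn [-0.0115  0.0079 -0.0202] F [-13.  -10.4  17.8] q7 -0.13 grip 73.04782748222351 0.192
tz [-1.92  2.38  0.5 ]
```

Twist is resisted both ways, with about zero torque at the middle, so the frame sits flush. Return the twist, press slightly more, and check that it holds.

```bash
python3 -m handwheel '[[0,0.001,0.001,0,0,0,-0.016],[0,0,0,0,0,0,0],[0,0,0,0,0,0,0],[0,0,0,0,0,0,0],[0,0,0,0,0,0,0],[0,0,0,0,0,0,0],[0,0,0,0,0,0,0],[0,0,0,0,0,0,0],[0,0,0,0,0,0,0]]'>/dev/null; python3 d.py .623 -.117 .0378 .112; python3 -c "
from workcell import state,hand_in
s=state();print(s['torque'].round(2));f=s['contact_force']
if f[0]<-9 and f[1]<-8: print(hand_in())"
```

```text
t 15.85 pos [ 0.6233 -0.1157  0.0377] shift mm [-1.3 -0.5 -0.1] turn [-0.0131  0.0084 -0.0068] F [-15. -12.  19.] q7 -0.12 grip 73.15935373306274 0.196
[-2.13  2.73  0.01]
the job is handed in; nothing more can be done
None
```

The brown backing board is seated in the frame, and the frame is in the corner against both fences; I handed the job in at 15.9 s with the gripper still holding the batten and pressing about 15 N (world x, toward the far fence) and 12 N (world y, toward the side fence).

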